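# Dock the tall oil tin in its bench bay and swing the keeper shut

## Robot

A 7-joint arm with a two-finger parallel gripper is mounted at the origin on the work surface. World frame = base frame: x ahead of the robot, y to its left, z up, the work surface at z = 0. Lengths are in mm, angles in rad, forces in N, time in s.
With the tool pointing down it reaches from about 350 to 900 mm from the base axis. Payload 7.2 kg.
Tool frame: the origin (TCP) lies midway between the tips of the shut fingers; the grasp point (between the pads) lies 19 mm behind it; z points along the fingers, y is the direction in which the jaws open and shut (so a half turn about z gives the same grasp; the last joint's range is limited). The gripper opens to 88 mm and grips with 3 to 60 N. Pads are 20 mm wide; open, the fingers measure 115 mm over their backs; the gripper's body (75 mm by 178 mm) begins 61 mm behind the grasp point.
Start: joints at [1.175, 0.411, -0.013, 1.596, 0.006, 1.134, -0.082], TCP at [201.214, -591.728, 222.653] pointing down, gripper open.
Joint ranges: [-2.95, 2.95], [-0.29, 1.99], [-1.47, 1.44], [0.14, 2.54], [-1.03, 4.17], [0.13, 1.85], [-2.86, 2.86]. Speed limits (rad/s): [2.39, 2.39, 3.01, 3.01, 3.14, 3.14, 3.14].

## Interface

Orientations are given as [roll, pitch, yaw] about the fixed x, y, z axes, in that order (R = Rz(yaw) Ry(pitch) Rx(roll)).
In Python, from station import observe, cams, manip gives the robot as it stands.
- The arm moves only by the tool play_rows, never from a script. Its argument "steps" is a list of rows, each an object with "dp": the shift along the tool's x, y, z in m, a list of three; "dr": the turn, a rotation vector about the tool's x, y, z in degrees, a list of three; "gripper": the gripper's target within -1 to 1 (fully open at 1, half-way at 0, shut at -1). A call has 1 to 8 rows; each row is the pose to reach, as a shift and turn from the pose commanded when the call began, along the tool's axes at that moment; what a row does not reach only later rows make up. A row lasts 1/8 s, in which the tool goes at most 62.5 mm and 10.7 degrees, less where a joint would pass 70% of its speed; a pose out of reach is approached as far as the arm can. A call with a gripper value outside its range is refused whole. The fingers move at their own pace and stop on an object; "grip_force" is the grip in N (left out, the last holds). Time passes only in rows, so rows that repeat a pose let the fingers close. It gives the time, the measured TCP pose, the force and the opening at its end, in the units of the state.
- observe(): the state, without advancing time (a new reading comes with each control period).
- cams.camera(name): name is "scene" or "top" or "wrist"; returns the picture (384x512x3 uint8, red, green, blue); there is no depth.
- cams.camera_model(name): a dict with "fov_y" (degrees; the focal length in pixels is half the picture's height over the tangent of half this angle, whatever the lens; pixels are square), "cx", "cy" (the principal point, pixels), "R" (3x3) and "t" (3): a world point X has camera coordinates R X + t; the wrist camera has in their place "mount" (4x4, takes a point from camera to tool coordinates, whose origin is the TCP and whose axes are the flange's). Camera axes: x right, y down, z forward; pixel columns grow to the right and rows downward; lengths in mm; the calibration is good to about 2 mm. A picture is of the moment at which its call begins: read the wrist's pose just before it. camera_model takes no time and is no camera call.
- manip.close_job(): hands the job in, once; it reports no verdict.
The state is a dict: "clock": time; "joints": joint angles; "qvel": joint speeds; "joint_torque": joint torques, N m; "ee_pos": TCP position; "tool_rot": TCP orientation; "wrist_force": force on the tool from outside, world axes, zero at the start; "torque": the same for the moment, N m; "opening": opening from 0.0 (shut) to 1.0 (fully open).
Only numpy, scipy, OpenCV 4.12 (cv2) and the standard library are available. Lean on these libraries where they do the work, as an engineer would, in place of code of your own. Each camera call takes 0.05 s, during which the arm holds its last target.

## Task

Slide the tall oil tin along the bench into its bay by pushing it low down, never lifting it and never letting it tip, and press it gently home until you feel the spring bumper at the back give a few millimetres, and hold it there a moment (a light press, well under 18 N on the bay, or the tin dents). Then let go of it and swing the red keeper round behind it until its rubber roller rests against the tin. Finish with the tin upright and still bearing on the bumper, the keeper against it, the robot touching nothing, and the other things on the bench left alone.

Things in the scene. Friction and masses are not known exactly. Their poses are not given: they have to be found in the camera images.
- tin: Tall square oil tin, 92 x 92 x 250 mm, blue with a yellow band, 0.55 to 0.95 kg, too wide to grasp, no handle. Origin at the centre of its underside, x towards the bay: the face to push is at x = -46 mm. Starts before the bay's mouth, up to 10 mm off line and 0.12 rad askew. Slides with 4 to 9 N; pushed above about 60 mm it may topple. Two spread fingertips square on its face steer it.
- bay: Docking bay of two grey steel rails fixed to the bench, which is its floor. Origin on the bench, on the centre line, where the straight rails begin; x points into the bay (push direction, roughly world +y), y towards the robot. Rails 35 mm high, 6 mm thick, 100 mm apart inside (4 mm clear each side of the tin), x = 0 to 175 mm; flares from x = -32 mm to 0 widen the mouth to about 130 mm.
- bay_stop (a point): Fixed mark in the bay, at x = 112.5 mm, y = 0, 18 mm up. A hand-set stop with a black rubber bumper, 70 mm wide, stands near it: the bumper's face is anywhere 12.5 mm before to 12.5 mm past the mark. This is NOT measured: feel for it. The bumper yields along x on a spring, 1.5 N per mm, 12 mm travel. Home: pressed in 3 mm or more. Over 18 N on the bay is too much.
- keeper (a joint): Angle of the red keeper arm about its upright hinge, rad, grows as it closes (anticlockwise from above). 0: arm along -x of the bay, out of the mouth; starts open at -0.6 to -0.2 (tip out to the bay's +y); pi/2: straight across behind the tin. With the tin home it meets the tin at about 1.5 to 2.0, by the stop. The hinge is stiff (0.22 N m, about 2 N at the tip) and stays where left.
- keeper_hinge (a point): Point on the keeper's hinge axis, 50 mm above the bench, fixed at x = 0, y = +80 mm in the bay's frame. The arm is 100 mm long from here to the axis of its tip.
- keeper_tip (a point): Point on the upright axis of the keeper arm's tip, 70 mm above the bench: a rubber roller 20 mm across, 42 to 58 mm above the bench, under a black peg 14 mm across, 58 to 93 mm above the bench, by which it can be pushed. The red arm (12 mm wide, 45 to 55 mm above the bench) runs from it to the hinge.
- jar: Black jar with yellow lid, 72 mm across, 85 mm tall, beyond the bay; origin at the centre of its underside. Leave alone.
- oilcan: Small yellow round oil bottle with red cap, 60 mm across, 120 mm tall, at the near left corner of the bay; origin at the centre of its underside. Leave alone.
- spanner: Steel spanner 170 mm long lying on the bench beyond the tin. Leave alone.
Not all that is in view belongs to the job. What is shaped like the part that bears keeper but purple is not meant.

How it is judged (in metres and radians):
On the way, in this order (a step that is already met when the one before it is completed fails the run):
1. the tin, upright and inside the bay, is pressed home on the bumper with more than 4 N for 0.2 s (contact force between tin and bay above 4 N and x of tin in the frame of bay above 0.05 m and angle between tin's own z axis and vertical below 0.08 rad), for 0.2 s.
2. the fingers are off the tin and the keeper is closed behind it, its roller within 5 mm of the tin (x of keeper_tip in the frame of tin above -0.061 m and value of joint keeper above 1.4 rad and contact force between the arm and tin below 0.1 N), for 0.2 s.
At the end, for the whole second after the job is handed in: The tin stands upright (within 0.04 rad) and still in the bay, its centre more than 50 mm past the start of the straight rails, still bearing on the bumper with more than 0.4 N; the keeper is closed (more than 1.4 rad) with its roller within 5 mm of the tin's rear face (contact force between tin and bay above 0.4 N and x of tin in the frame of bay above 0.05 m and angle between tin's own z axis and vertical below 0.04 rad and linear speed of tin below 0.01 m/s and x of keeper_tip in the frame of tin above -0.061 m and value of joint keeper above 1.4 rad); the robot touches nothing.
It fails at once if the tin tips by more than 0.12 rad (angle between tin's own z axis and vertical above 0.12 rad).
It fails at once if the tin is lifted more than 12 mm (height (world z) of tin above 0.012 m).
It fails at once if the tin is pressed on the bay with more than 18 N (contact force between tin and bay above 18 N).
It fails at once if the jar, the oil bottle or the spanner is moved more than 20 mm (distance of any of jar, oilcan, spanner from where it was at the start of the episode above 0.02 m).
It also fails if it takes over 72 s, if anything falls off the work surface, if the arm or the gripper's body presses on something with over 40 N, if the wrist force passes 120 N, or if a joint passes its speed limit or range.

## Working session

There is one attempt and no reset: what is moved stays moved. The work goes in short steps, Python scripts to look and compute and a tool call to move; the robot and the scene stay as the last step left them, time stands still between calls to the robot, and variables do not carry over. Pictures are saved under pics/ and viewed, and the job is handed in when it is done.

Besides the shell and the picture viewer there is one more tool, called by a JSON object that holds its "name" and its "arguments". play_rows: Moves the arm, as the interface text tells. Its arguments: {"type":"object","properties":{"steps":{"type":"array","items":{"type":"object","properties":{"dp":{"type":"array","items":{"type":"number"}},"dr":{"type":"array","items":{"type":"number"}},"gripper":{"type":"number"}}}},"grip_force":{"type":"number"}},"required":["steps"]}

```bash
mkdir -p pics; ls
python3 - <<'E'
from station import observe,cams
import cv2,numpy as np
s=observe();print(s)
for n in("scene","top","wrist"):
    m=cams.camera_model(n);print(n,m)
    cv2.imwrite(f"pics/{n}0.png",cams.camera(n)[:,:,::-1])
E
```

```text
pics
{'clock': 0.0, 'joints': array([ 1.17475455,  0.41189381, -0.0127335 ,  1.59702603,  0.00561769,
        1.13429526, -0.08216488]), 'qvel': array([ 1.31791334e-05,  4.53887767e-05,  8.00310926e-04, -1.00839644e-04,
       -6.23204852e-04,  3.69715516e-04,  7.29279432e-04]), 'joint_torque': array([ 7.18214437e-05, -5.87955093e+01,  6.41785227e-01, -2.91081870e+01,
       -5.37708204e-02,  1.83364347e-02,  2.06391092e-04]), 'ee_pos': array([ 201.05702585, -591.25178473,  221.82014024]), 'tool_rot': array([-3.14001053e+00,  1.19746566e-04,  3.27928724e-01]), 'wrist_force': array([ 0.3527038 ,  0.3557478 , -0.52206438]), 'torque': array([0.01016342, 0.02388487, 0.01189212]), 'opening': 0.998343398279908}
scene {'fov_y': 51.938981998391725, 'cx': 255.50487182630573, 'cy': 188.41914382856405, 'R': array([[-0.10608311,  0.99434799, -0.00429553],
       [ 0.77941186,  0.08046833, -0.62132278],
       [-0.6174654 , -0.06925984, -0.78354295]]), 't': array([  21.74171622, -399.00123584, 1278.77058204])}
top {'fov_y': 50.09285311084825, 'cx': 255.1590600293433, 'cy': 195.36411587999658, 'R': array([[ 0.03738807, -0.99929754,  0.00255931],
       [-0.97657263, -0.03708071, -0.21196916],
       [ 0.21191517,  0.00542576, -0.977273  ]]), 't': array([  12.62568118,  569.95063599, 1028.59965811])}
wrist {'fov_y': 63.3457222795722, 'cx': 259.7024818439148, 'cy': 190.52172165644706, 'mount': array([[ 1.91199785e-04, -9.55299129e-01, -2.95640891e-01,
         8.21183823e+01],
       [ 9.99999956e-01,  2.49824294e-04, -1.60522973e-04,
        -1.14626917e-01],
       [ 2.27205733e-04, -2.95640848e-01,  9.55299135e-01,
        -1.60320360e+02],
       [ 0.00000000e+00,  0.00000000e+00,  0.00000000e+00,
         1.00000000e+00]])}
```

View pics/scene0.png

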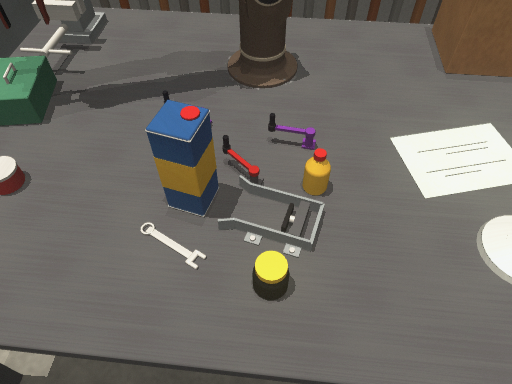

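View pics/top0.png

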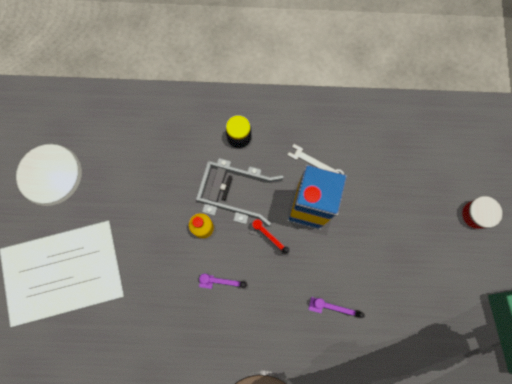

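View pics/wrist0.png

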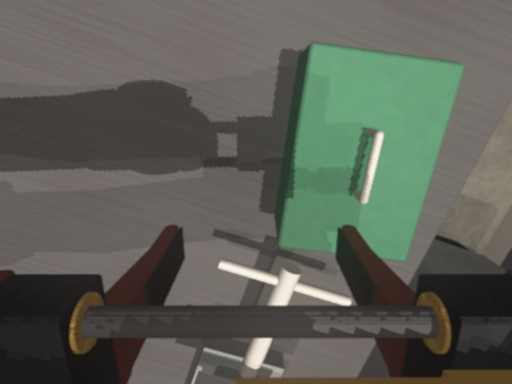

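The top view shows the tin (top face about (320,192)), the bay to its left (rails about x 200–280) and the red keeper with hinge (257,225) and tip (285,250). The purple keepers are decoys. Next I'll zoom in.

```bash
cat > h.py <<'E'
import numpy as np,cv2
from station import observe,cams
def K(m):
    f=192/np.tan(np.radians(m['fov_y']/2));return f
def ray(n,u,v):
    m=cams.camera_model(n);f=K(m);R=np.array(m['R']);t=np.array(m['t'])
    d=R.T@np.array([(u-m['cx'])/f,(v-m['cy'])/f,1]);return -R.T@t,d
def onz(n,u,v,z):
    c,d=ray(n,u,v);return (c+d*(z-c[2])/d[2]).round(1)
def proj(n,X):
    m=cams.camera_model(n);f=K(m);p=np.array(m['R'])@np.array(X,float)+np.array(m['t'])
    return np.array([m['cx']+f*p[0]/p[2],m['cy']+f*p[1]/p[2]]).round(1)
def tri(u1,u2):
    c1,d1=ray('top',*u1);c2,d2=ray('scene',*u2)
    d1/=np.linalg.norm(d1);d2/=np.linalg.norm(d2)
    s=np.linalg.lstsq(np.c_[d1,-d2],c2-c1,rcond=None)[0]
    a=c1+s[0]*d1;b=c2+s[1]*d2
    return ((a+b)/2).round(1),np.linalg.norm(a-b).round(1)
E
python3 - <<'E'
import cv2
t=cv2.imread('pics/top0.png')[100:270,180:380];s=cv2.imread('pics/scene0.png')[80:300,130:350]
cv2.imwrite('pics/topz.png',cv2.resize(t,None,fx=3.5,fy=3.5,interpolation=cv2.INTER_CUBIC))
cv2.imwrite('pics/scz.png',cv2.resize(s,None,fx=2.7,fy=2.7,interpolation=cv2.INTER_CUBIC))
E
```

```text
(no output)
```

View pics/topz.png

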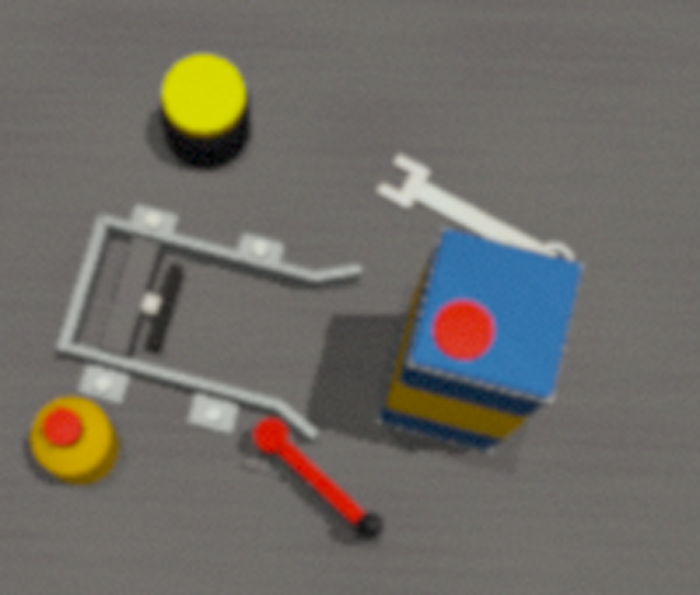

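View pics/scz.png

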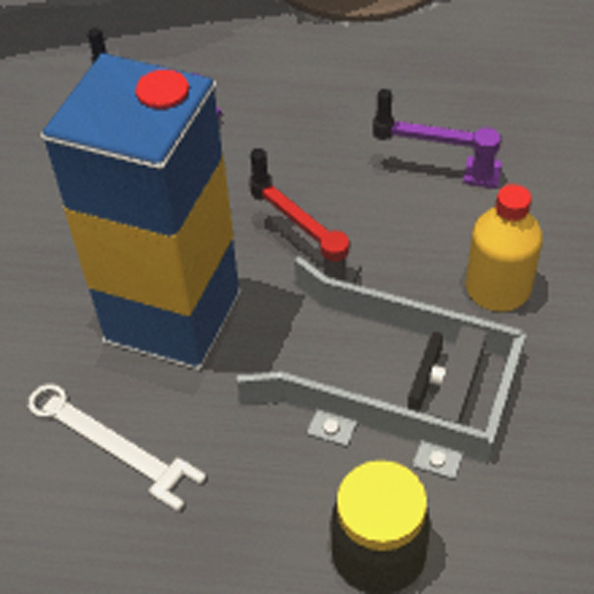

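Run:
```python
from h import *
def T(x,y,z): return onz('top',(x+.5)/3.5-.5+180,(y+.5)/3.5-.5+100,z)
def S(x,y,z): return onz('scene',(x+.5)/2.7-.5+130,(y+.5)/2.7-.5+80,z)
pr=lambda f,L,z:[print(f(*p,z)) for p in L]
print('rails top: far back, far start, near back, near start');L=[(105,219),(318,278),(65,346),(278,404)]
P=[T(*p,35) for p in L];print(*P)
print('scene: near back, near start, far back, far start');print(*[S(*p,35) for p in [(523,335),(332,284),(492,438),(282,377)]])
print('tin top',*[T(*p,250) for p in [(446,233),(580,264),(549,397),(408,372)]])
print('tin top scene',*[S(*p,250) for p in [(44,135),(103,55),(215,82),(164,163)]])
print('tin bot scene',*[S(*p,0) for p in [(104,343),(198,366),(238,290)]])
print('tin bottom top',*[T(*p,0) for p in [(383,420),(491,446)]])
print('hinge',T(270,435,62),S(335,244,62),'tip',T(371,523,93),S(259,153,93))
print('bumper',T(178,267,35),T(154,350,35),'stopper S',S(412,402,10),S(437,338,30))
print('oil',T(63,427,120),S(513,195,120),'jar',T(204,95,85),S(382,500,85))
```

```text
rails top: far back, far start, near back, near start
[663.7 163.5  35. ] [622.   -6.1  35. ] [560.2 188.2  35. ] [520.9  21.7  35. ]
scene: near back, near start, far back, far start
[564.4 192.6  35. ] [526.3  27.7  35. ] [666.6 168.6  35. ] [626.9  -2.   35. ]
tin top [598.5 -79.5 250. ] [ 581.4 -164.1  250. ] [ 495.6 -144.2  250. ] [508.  -56.9 250. ]
tin top scene [ 588.2 -162.3  250. ] [ 500.6 -142.7  250. ] [521.9 -55.2 250. ] [606.6 -74.5 250. ]
tin bot scene [ 584.5 -166.5    0. ] [600.  -80.2   0. ] [513.9 -59.8   0. ]
tin bottom top [517.1 -62.    0. ] [ 499.6 -147.5    0. ]
hinge [492.8  27.   62. ] [503.6  28.   62. ] tip [427.6 -47.5  93. ] [431.2 -47.4  93. ]
bumper [626.7 103.9  35. ] [559.6 119.1  35. ] stopper S [623.9 104.7  10. ] [571.2 121.4  30. ]
oil [484.5 173.2 120. ] [486.  173.4 120. ] jar [750.7  87.3  85. ] [754.7  88.6  85. ]
```

```bash
cat >> h.py <<'E'
from scipy.spatial.transform import Rotation as Ro
O=np.array([574.,10.3,0]);HD=np.radians(76.7)
bx=np.array([np.cos(HD),np.sin(HD),0]);by=np.array([-bx[1],bx[0],0]);Z=np.array([0,0,1.])
def b2w(x,y,z): return O+bx*x+by*y+Z*z
def w2b(p): d=np.array(p)-O;return np.array([d@bx,d@by,d[2]]).round(1)
def ori(tilt,cam=-1,yaw=0):
    Rz=Ro.from_euler('z',yaw).as_matrix();h=Rz@bx;t=np.radians(tilt)
    z=h*np.sin(t)-Z*np.cos(t);x=cam*(h*np.cos(t)+Z*np.sin(t));return np.c_[x,np.cross(z,x),z]
def go(p,R=None):
    s=observe();R0=Ro.from_euler('xyz',s['tool_rot']).as_matrix()
    if R is None:R=R0
    print('dp',(R0.T@(np.array(p)-s['ee_pos'])/1000).round(4),'dr',np.degrees(Ro.from_matrix(R0.T@R).as_rotvec()).round(2))
def st():
    s=observe();R0=Ro.from_euler('xyz',s['tool_rot']).as_matrix();f=s['wrist_force']
    print('t',round(s['clock'],2),'bay',w2b(s['ee_pos']),'F bay',[round(float(f@a),2) for a in(bx,by,Z)],'op',round(s['opening'],3))
    print('q',s['joints'].round(2),'zdir',[round(float(R0[:,2]@a),3) for a in(bx,by,Z)],'y.bx',round(float(R0[:,1]@bx),4))
E
python3 - <<'E'
from h import *
def T(x,y,z): return w2b(onz('top',(x+.5)/3.5-.5+180,(y+.5)/3.5-.5+100,z))
print('spanner',T(385,190,4),T(560,245,4));print('purple',w2b(onz('top',360,313,93)),w2b(onz('top',318,304,60)),w2b(onz('top',245,284,93)))
for p in [(602,-77),(585,-163),(498,-143.5),(515,-56),(555,0)]:print(w2b([*p,0]))
print('keeper tip',w2b([429.4,-47.5,93]))
go(b2w(-300,-5,250),ori(30))
E
```

```text
spanner [ -37.5 -144.8    4. ] [-185.7 -137.5    4. ]
purple [-302.3  230.4   93. ] [-204.4  237.    60. ] [-15.1 238.4  93. ]
[-78.5 -47.3   0. ]
[-166.1  -50.6    0. ]
[-167.2   38.6    0. ]
[-78.1  42.2   0. ]
[-14.4  16.1   0. ]
keeper tip [-89.5 127.4  93. ]
dp [ 0.3917 -0.1928 -0.0278] dr [ 31.79 -17.54 118.79]
```

{"name": "play_rows", "arguments": {"steps": [{"dp":[0.05,-0.025,-0.03],"dr":[4,-2,15],"gripper":0.2},{"dp":[0.1,-0.05,-0.03],"dr":[6,-4,25],"gripper":0.2},{"dp":[0.15,-0.07,-0.03],"dr":[9,-5,35],"gripper":0.2},{"dp":[0.2,-0.1,-0.03],"dr":[12,-7,45],"gripper":0.2},{"dp":[0.25,-0.12,-0.03],"dr":[15,-8,55],"gripper":0.2},{"dp":[0.3,-0.15,-0.03],"dr":[17,-10,65],"gripper":0.2},{"dp":[0.35,-0.17,-0.03],"dr":[20,-11,75],"gripper":0.2},{"dp":[0.392,-0.193,-0.028],"dr":[22,-12,83],"gripper":0.2}]}}

```text
clock: 1.15
ee_pos: [511.8, -281.1, 250.2]
tool_rot: [-3.002, 0.375, -1.106]
wrist_force: [0.5, -0.4, -0.0]
opening: 0.603
```

Run:
```python
from h import *
st();go(b2w(-300,-5,250),ori(30))
```

```text
t 1.15 bay [-297.9   -6.5  250.2] F bay [-0.27, -0.58, -0.01] op 0.603
q [ 0.54  0.49  0.09  1.47 -0.34  1.46 -1.99] zdir [0.367, 0.126, -0.922] y.bx -0.5964
dp [ 0.0007  0.0025 -0.0004] dr [ 9.65 -5.65 36.36]
```

Run:
```python
from h import *
go(b2w(-300,-5,250),ori(40,1))
```

```text
dp [ 0.0007  0.0025 -0.0004] dr [  19.83   16.63 -142.38]
```

{"name": "play_rows", "arguments": {"steps": [{"dp":[0,0,0],"dr":[1.4,1.2,-10],"gripper":0.2},{"dp":[0,0,0],"dr":[2.8,2.3,-20],"gripper":0.2},{"dp":[0,0,0],"dr":[4.2,3.5,-30],"gripper":0.2},{"dp":[0,0,0],"dr":[5.6,4.7,-40],"gripper":0.2},{"dp":[0,0,0],"dr":[7,5.8,-50],"gripper":0.2},{"dp":[0,0,0],"dr":[8.4,7,-60],"gripper":0.2},{"dp":[0,0,0],"dr":[9.7,8.2,-70],"gripper":0.2},{"dp":[0,0,0],"dr":[11,9.3,-80],"gripper":0.2}]}}

```text
clock: 2.15
ee_pos: [510.0, -282.7, 250.4]
tool_rot: [-2.696, -0.279, 0.173]
wrist_force: [0.0, -0.2, 0.0]
opening: 0.602
```

Run:
```python
from h import *
st();go(b2w(-300,-5,250),ori(40,1))
```

```text
t 2.15 bay [-299.9   -5.1  250.4] F bay [-0.23, -0.06, 0.03] op 0.602
q [ 0.87  0.46 -0.22  1.58 -0.41  1.31 -0.52] zdir [0.494, -0.058, -0.868] y.bx -0.7827
dp [-0.0002  0.0002  0.0003] dr [  8.63   7.49 -61.78]
```

{"name": "play_rows", "arguments": {"steps": [{"dp":[0,0,0],"dr":[1.4,1.2,-10],"gripper":0.2},{"dp":[0,0,0],"dr":[2.8,2.4,-20],"gripper":0.2},{"dp":[0,0,0],"dr":[4.2,3.6,-30],"gripper":0.2},{"dp":[0,0,0],"dr":[5.6,4.8,-40],"gripper":0.2},{"dp":[0,0,0],"dr":[7,6,-50],"gripper":0.2},{"dp":[0,0,0],"dr":[8.6,7.5,-60],"gripper":0.2},{"dp":[0,0,0],"dr":[8.63,7.49,-61.78],"gripper":0.2},{"dp":[0,0,0],"dr":[8.63,7.49,-61.78],"gripper":0.2}]}}

```text
clock: 3.15
ee_pos: [510.2, -282.7, 250.5]
tool_rot: [-3.136, -0.697, 1.328]
wrist_force: [-0.3, 0.7, 0.6]
opening: 0.6
```

Run:
```python
from h import *
st();go(b2w(-300,-5,250),ori(40,1));print('down');go(b2w(-230,-5,24),ori(40,1))
cv2.imwrite('pics/s1.png',cams.camera('scene')[:,:,::-1])
```

```text
t 3.15 bay [-299.8   -5.3  250.5] F bay [0.65, 0.41, 0.63] op 0.6
q [ 1.07  0.6  -0.47  1.48 -0.38  1.42  0.51] zdir [0.642, -0.001, -0.767] y.bx -0.0072
dp [-0.0005 -0.0003  0.0003] dr [ 0.07  0.04 -0.48]
down
dp [-9.200e-02  2.000e-04  2.185e-01] dr [ 0.07  0.04 -0.48]
```

View pics/s1.png

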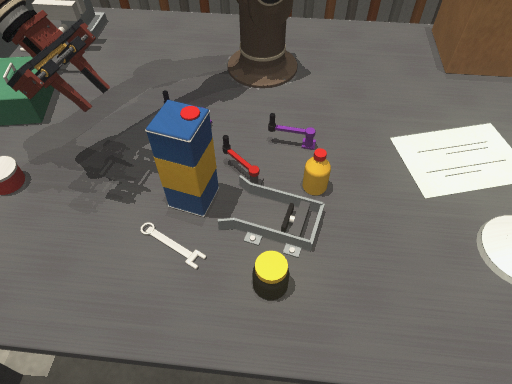

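Run:
```python
from h import *
for p in [(54,95),(45,58),(50,120),(22,165)]: print(p,w2b(onz('scene',*p,60)),w2b(onz('scene',*p,0)))
```

```text
(54, 95) [-616.   152.3   60. ] [-687.1  208.2    0. ]
(45, 58) [-754.6  292.5   60. ] [-837.9  360.5    0. ]
(50, 120) [-560.8   62.7   60. ] [-627.2  110.8    0. ]
(22, 165) [-522.9  -91.    60. ] [-586.1  -56.1   -0. ]
```

Everything is clear, so I descend.

{"name": "play_rows", "arguments": {"steps": [{"dp":[-0.02,0,0.045],"dr":[0,0,-0.5],"gripper":0.2},{"dp":[-0.04,0,0.09],"dr":[0,0,-0.5],"gripper":0.2},{"dp":[-0.06,0,0.14],"dr":[0,0,-0.5],"gripper":0.2},{"dp":[-0.08,0,0.18],"dr":[0,0,-0.5],"gripper":0.2},{"dp":[-0.088,0,0.208],"dr":[0,0,-0.5],"gripper":0.2},{"dp":[-0.092,0,0.2185],"dr":[0,0,-0.5],"gripper":0.2},{"dp":[-0.092,0,0.2185],"dr":[0,0,-0.5],"gripper":0.2}]}}

```text
clock: 4.08
ee_pos: [526.1, -214.7, 24.3]
tool_rot: [3.139, -0.698, 1.342]
wrist_force: [0.3, -0.4, 0.4]
opening: 0.602
```

Run:
```python
from h import *
st();go(b2w(-185,-5,24),ori(40,1))
cv2.imwrite('pics/s2.png',cams.camera('scene')[:,:,::-1])
```

```text
t 4.08 bay [-230.    -5.1   24.3] F bay [-0.28, -0.4, 0.44] op 0.602
q [ 0.99  0.83 -0.47  1.7  -0.36  0.98  0.64] zdir [0.642, -0.001, -0.766] y.bx 0.0017
dp [ 0.0343 -0.0001  0.0291] dr [0.04 0.04 0.16]
```

View pics/s2.png

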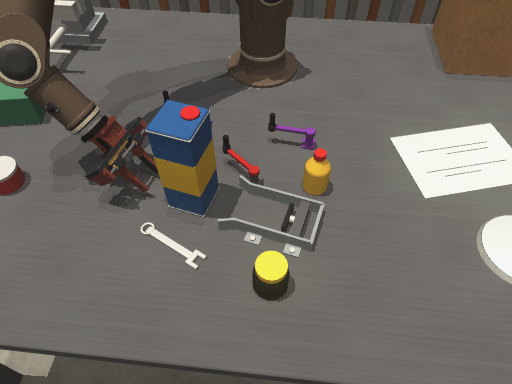

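{"name": "play_rows", "arguments": {"steps": [{"dp":[0.0115,0,0.0096],"dr":[0,0,0],"gripper":0.2},{"dp":[0.023,0,0.0193],"dr":[0,0,0],"gripper":0.2},{"dp":[0.0306,0,0.0257],"dr":[0,0,0],"gripper":0.2},{"dp":[0.0345,0,0.0289],"dr":[0,0,0],"gripper":0.2},{"dp":[0.0383,0,0.0321],"dr":[0,0,0],"gripper":0.2},{"dp":[0.0421,0,0.0354],"dr":[0,0,0],"gripper":0.2},{"dp":[0.046,0,0.0386],"dr":[0,0,0],"gripper":0.2},{"dp":[0.0498,0,0.0418],"dr":[0,0,0],"gripper":0.2}]}}

```text
clock: 5.12
ee_pos: [541.2, -155.1, 23.9]
tool_rot: [3.135, -0.694, 1.341]
wrist_force: [-2.3, -8.9, 4.5]
opening: 0.601
```

Run:
```python
from h import *
st()
cv2.imwrite('pics/t3.png',cams.camera('top')[:,:,::-1])
t=cv2.imread('pics/t3.png')[100:270,180:380]
cv2.imwrite('pics/t3z.png',cv2.resize(t,None,fx=3.5,fy=3.5,interpolation=cv2.INTER_CUBIC))
```

```text
t 5.12 bay [-168.5   -6.1   23.9] F bay [-9.16, 0.21, 4.5] op 0.601
q [ 0.93  0.81 -0.5   1.78 -0.4   0.88  0.6 ] zdir [0.639, -0.005, -0.769] y.bx -0.002
```

View pics/t3z.png

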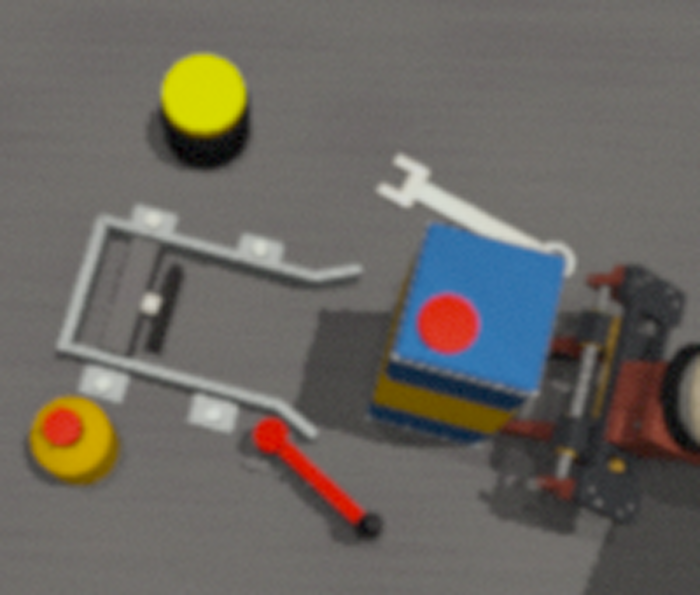

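{"name": "play_rows", "arguments": {"steps": [{"dp":[0.0038,-0.0003,0.0032],"dr":[0,0,0],"gripper":0.2},{"dp":[0.0077,-0.0005,0.0064],"dr":[0,0,0],"gripper":0.2},{"dp":[0.0115,-0.0008,0.0096],"dr":[0,0,0],"gripper":0.2},{"dp":[0.0153,-0.001,0.0129],"dr":[0,0,0],"gripper":0.2},{"dp":[0.0192,-0.0013,0.0161],"dr":[0,0,0],"gripper":0.2},{"dp":[0.023,-0.0015,0.0193],"dr":[0,0,0],"gripper":0.2},{"dp":[0.0268,-0.0018,0.0225],"dr":[0,0,0],"gripper":0.2},{"dp":[0.0306,-0.002,0.0257],"dr":[0,0,0],"gripper":0.2}]}}

```text
clock: 6.18
ee_pos: [549.0, -115.9, 23.9]
tool_rot: [3.134, -0.694, 1.341]
wrist_force: [-1.1, -8.5, 4.6]
opening: 0.6
```

```bash
cat > v.py <<'E'
import sys
from h import *
n=sys.argv[1];st()
cv2.imwrite(f'pics/{n}.png',cams.camera('top')[:,:,::-1])
t=cv2.imread(f'pics/{n}.png')[100:270,180:380]
cv2.imwrite(f'pics/{n}z.png',cv2.resize(t,None,fx=3.5,fy=3.5,interpolation=cv2.INTER_CUBIC))
E
python3 v.py t4
```

```text
t 6.17 bay [-128.5   -4.7   23.9] F bay [-8.51, -0.87, 4.59] op 0.6
q [ 0.89  0.8  -0.52  1.82 -0.42  0.82  0.57] zdir [0.639, -0.006, -0.769] y.bx -0.0027
```

View pics/t4z.png

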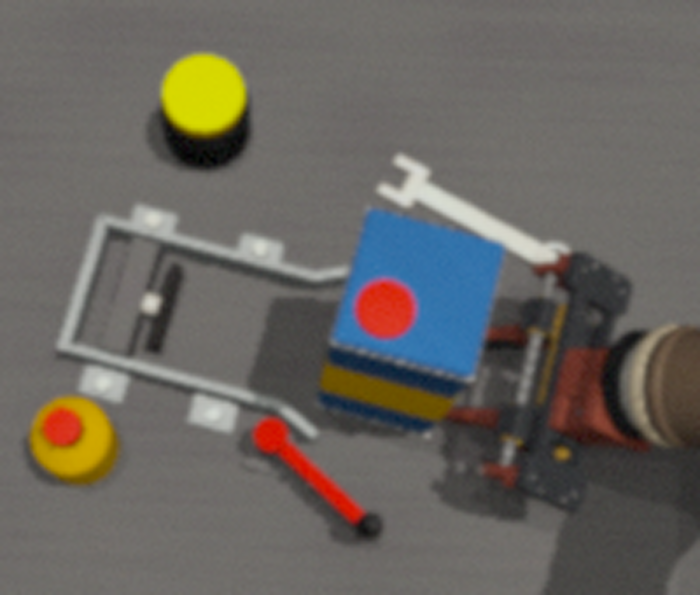

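Run:
```python
from h import *
def T(x,y,z): return w2b(onz('top',(x+.5)/3.5-.5+180,(y+.5)/3.5-.5+100,z))
P=[T(*p,250) for p in [(370,208),(503,245),(465,382),(330,348)]];print(*P,np.mean(P,0))
P=[T(*p,250) for p in [(446,233),(580,264),(549,397),(408,372)]];print(*P,np.mean(P,0))
```

```text
[-31.2 -47.6 250. ] [-118.4  -46.5  250. ] [-116.2   45.4  250. ] [-30.  47. 250.] [-73.95   -0.425 250.   ]
[-81.8 -44.5 250. ] [-168.   -47.3  250. ] [-168.4   40.8  250. ] [-80.6  48.8 250. ] [-124.7    -0.55  250.  ]
```

{"name": "play_rows", "arguments": {"steps": [{"dp":[0.0038,-0.0003,0.0032],"dr":[0,0,0],"gripper":0.2},{"dp":[0.0077,-0.0005,0.0064],"dr":[0,0,0],"gripper":0.2},{"dp":[0.0115,-0.0008,0.0096],"dr":[0,0,0],"gripper":0.2},{"dp":[0.0153,-0.001,0.0129],"dr":[0,0,0],"gripper":0.2},{"dp":[0.0192,-0.0013,0.0161],"dr":[0,0,0],"gripper":0.2},{"dp":[0.023,-0.0015,0.0193],"dr":[0,0,0],"gripper":0.2},{"dp":[0.0245,-0.002,0.0206],"dr":[0,0,0],"gripper":0.2}]}}

```text
clock: 7.1
ee_pos: [554.6, -83.9, 23.9]
tool_rot: [3.134, -0.694, 1.341]
wrist_force: [-1.3, -9.4, 3.9]
opening: 0.602
```

```bash
python3 v.py t5;python3 - <<'E'
import cv2
from h import *
cv2.imwrite('pics/s5.png',cams.camera('scene')[:,:,::-1])
s=cv2.imread('pics/s5.png')[80:300,130:350]
cv2.imwrite('pics/s5z.png',cv2.resize(s,None,fx=2.7,fy=2.7,interpolation=cv2.INTER_CUBIC))
E
```

```text
t 7.1 bay [-96.1  -2.8  23.9] F bay [-9.42, -0.86, 3.87] op 0.602
q [ 0.86  0.79 -0.54  1.85 -0.45  0.77  0.55] zdir [0.64, -0.006, -0.769] y.bx -0.0025
```

View pics/t5z.png

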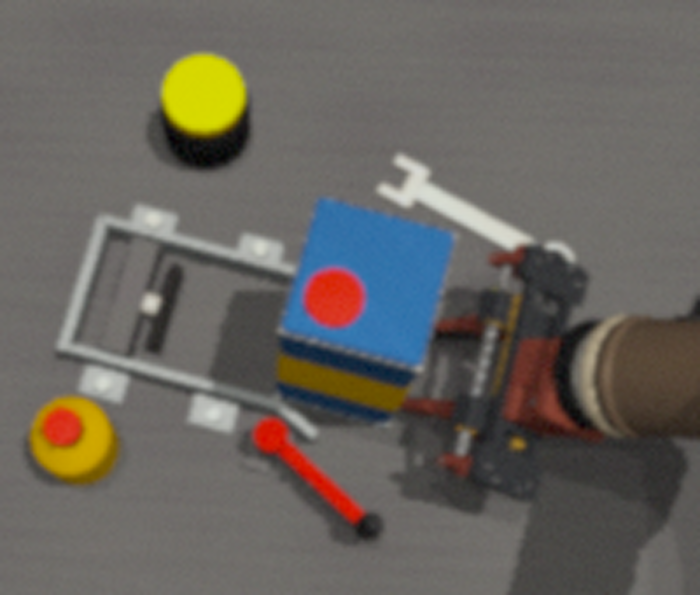

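View pics/s5z.png

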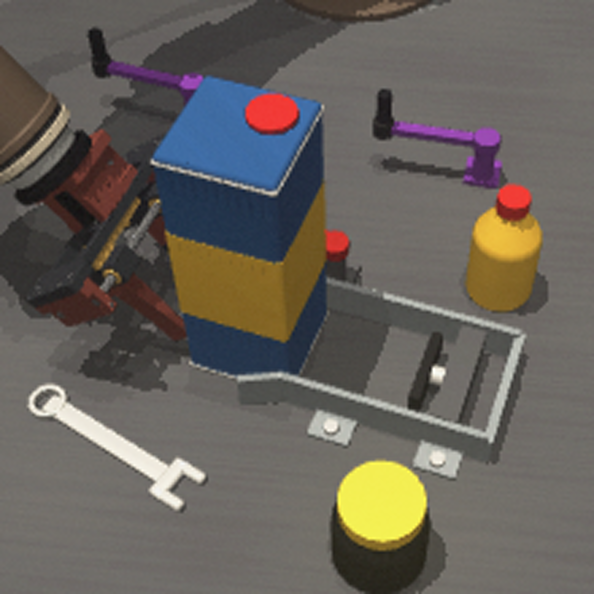

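{"name": "play_rows", "arguments": {"steps": [{"dp":[0.0038,-0.0003,0.0032],"dr":[0,0,0],"gripper":0.2},{"dp":[0.0077,-0.0005,0.0064],"dr":[0,0,0],"gripper":0.2},{"dp":[0.0115,-0.0008,0.0096],"dr":[0,0,0],"gripper":0.2},{"dp":[0.0153,-0.001,0.0129],"dr":[0,0,0],"gripper":0.2},{"dp":[0.0192,-0.001,0.0161],"dr":[0,0,0],"gripper":0.2}]}}

```text
clock: 7.82
ee_pos: [559.3, -59.6, 23.8]
tool_rot: [3.134, -0.694, 1.341]
wrist_force: [-3.3, -9.5, 6.1]
opening: 0.601
```

```bash
python3 v.py t6
```

```text
t 7.83 bay [-71.4  -1.8  23.8] F bay [-10.0, 1.0, 6.05] op 0.601
q [ 0.83  0.78 -0.55  1.87 -0.46  0.74  0.53] zdir [0.64, -0.006, -0.769] y.bx -0.0028
```

View pics/t6z.png

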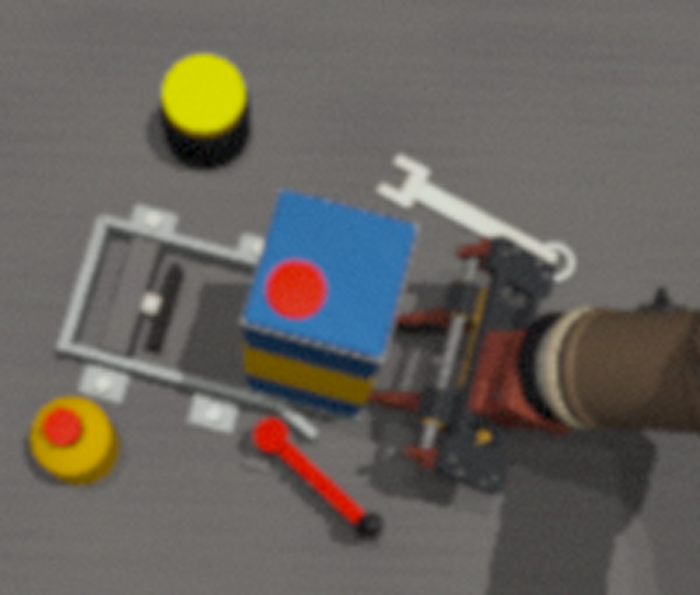

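{"name": "play_rows", "arguments": {"steps": [{"dp":[0.0038,0,0.0032],"dr":[0,0,0],"gripper":0.2},{"dp":[0.0077,0,0.0064],"dr":[0,0,0],"gripper":0.2},{"dp":[0.0115,0,0.0096],"dr":[0,0,0],"gripper":0.2},{"dp":[0.0153,0,0.0129],"dr":[0,0,0],"gripper":0.2},{"dp":[0.0192,0,0.0161],"dr":[0,0,0],"gripper":0.2}]}}

```text
clock: 8.5
ee_pos: [565.1, -35.1, 23.8]
tool_rot: [3.134, -0.694, 1.341]
wrist_force: [-1.7, -9.5, 5.8]
opening: 0.597
```

{"name": "play_rows", "arguments": {"steps": [{"dp":[0.0038,0,0.0032],"dr":[0,0,0],"gripper":0.2},{"dp":[0.0077,0,0.0064],"dr":[0,0,0],"gripper":0.2},{"dp":[0.0115,0,0.0096],"dr":[0,0,0],"gripper":0.2},{"dp":[0.0153,0,0.0129],"dr":[0,0,0],"gripper":0.2}]}}

```text
clock: 9.0
ee_pos: [569.7, -15.5, 23.8]
tool_rot: [3.135, -0.694, 1.341]
wrist_force: [-2.5, -10.6, 7.8]
opening: 0.599
```

```bash
python3 v.py t7
```

```text
t 9.0 bay [-26.2  -1.7  23.8] F bay [-10.85, 0.0, 7.82] op 0.599
q [ 0.77  0.78 -0.58  1.9  -0.49  0.68  0.5 ] zdir [0.64, -0.006, -0.768] y.bx -0.0026
```

View pics/t7z.png

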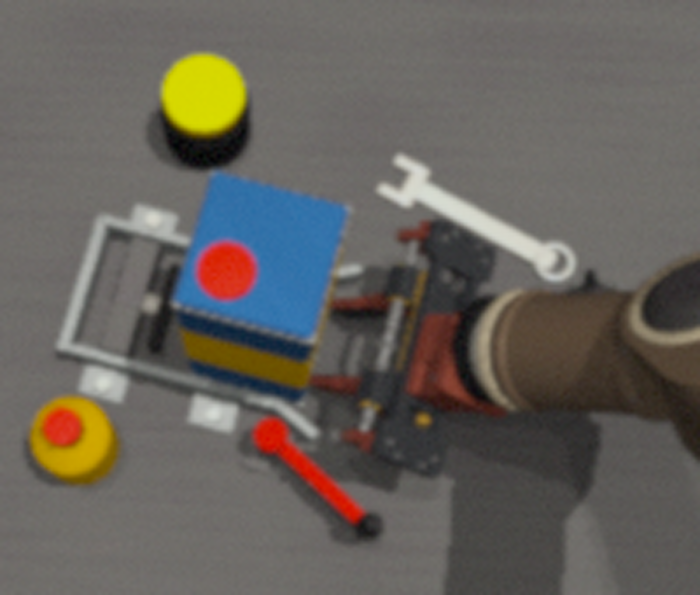

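{"name": "play_rows", "arguments": {"steps": [{"dp":[0.0031,0,0.0026],"dr":[0,0,0],"gripper":0.2},{"dp":[0.0061,0,0.0051],"dr":[0,0,0],"gripper":0.2},{"dp":[0.0092,0,0.0077],"dr":[0,0,0],"gripper":0.2},{"dp":[0.0115,0,0.0096],"dr":[0,0,0],"gripper":0.2}]}}

```text
clock: 9.55
ee_pos: [573.2, -0.9, 23.8]
tool_rot: [3.134, -0.694, 1.341]
wrist_force: [-2.0, -8.2, 5.9]
opening: 0.602
```

{"name": "play_rows", "arguments": {"steps": [{"dp":[0.0008,0,0.0006],"dr":[0,0,0],"gripper":0.2},{"dp":[0.0015,0,0.0013],"dr":[0,0,0],"gripper":0.2}]}}

```text
clock: 9.8
ee_pos: [573.6, 0.9, 23.7]
tool_rot: [3.135, -0.694, 1.34]
wrist_force: [-3.4, -10.0, 8.4]
opening: 0.599
```

{"name": "play_rows", "arguments": {"steps": [{"dp":[0.0008,0,0.0006],"dr":[0,0,0],"gripper":0.2},{"dp":[0.0015,0,0.0013],"dr":[0,0,0],"gripper":0.2}]}}

```text
clock: 10.05
ee_pos: [574.0, 2.8, 23.8]
tool_rot: [3.135, -0.694, 1.341]
wrist_force: [-2.4, -10.4, 7.8]
opening: 0.604
```

{"name": "play_rows", "arguments": {"steps": [{"dp":[0.0008,0,0.0006],"dr":[0,0,0],"gripper":0.2},{"dp":[0.0015,0,0.0013],"dr":[0,0,0],"gripper":0.2}]}}

```text
clock: 10.3
ee_pos: [574.5, 4.7, 23.7]
tool_rot: [3.134, -0.694, 1.34]
wrist_force: [-2.4, -10.2, 8.0]
opening: 0.602
```

```bash
python3 v.py t8
```

```text
t 10.3 bay [-5.4 -1.8 23.7] F bay [-10.48, 0.03, 8.02] op 0.602
q [ 0.74  0.78 -0.59  1.91 -0.5   0.65  0.48] zdir [0.64, -0.006, -0.768] y.bx -0.0028
```

{"name": "play_rows", "arguments": {"steps": [{"dp":[0.0008,0,0.0006],"dr":[0,0,0],"gripper":0.2},{"dp":[0.0015,0,0.0013],"dr":[0,0,0],"gripper":0.2}]}}

```text
clock: 10.6
ee_pos: [575.0, 6.6, 23.7]
tool_rot: [3.134, -0.694, 1.34]
wrist_force: [-3.1, -11.7, 8.0]
opening: 0.598
```

{"name": "play_rows", "arguments": {"steps": [{"dp":[0.0008,0,0.0006],"dr":[0,0,0],"gripper":0.2},{"dp":[0.0015,0,0.0013],"dr":[0,0,0],"gripper":0.2}]}}

```text
clock: 10.85
ee_pos: [575.5, 8.5, 23.7]
tool_rot: [3.134, -0.694, 1.34]
wrist_force: [-3.8, -11.5, 8.6]
opening: 0.599
```

{"name": "play_rows", "arguments": {"steps": [{"dp":[0.0008,0,0.0006],"dr":[0,0,0],"gripper":0.2},{"dp":[0.0015,0,0.0013],"dr":[0,0,0],"gripper":0.2}]}}

```text
clock: 11.1
ee_pos: [576.0, 10.4, 23.7]
tool_rot: [3.134, -0.694, 1.34]
wrist_force: [-3.7, -11.1, 8.6]
opening: 0.601
```

```bash
python3 v.py t9
```

```text
t 11.1 bay [ 0.5 -1.9 23.7] F bay [-11.63, 1.08, 8.57] op 0.601
q [ 0.74  0.78 -0.59  1.91 -0.5   0.64  0.47] zdir [0.64, -0.006, -0.768] y.bx -0.0029
```

View pics/t9z.png

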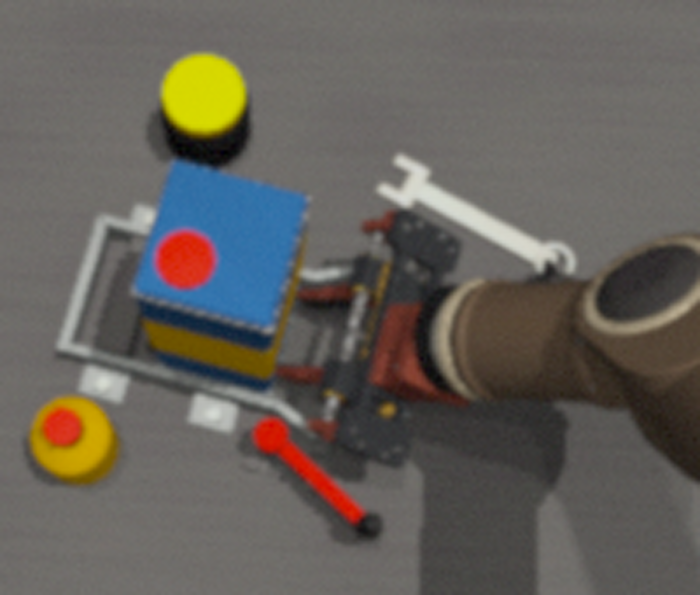

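{"name": "play_rows", "arguments": {"steps": [{"dp":[0.0008,0,0.0006],"dr":[0,0,0],"gripper":0.2},{"dp":[0.0015,0,0.0013],"dr":[0,0,0],"gripper":0.2}]}}

```text
clock: 11.4
ee_pos: [576.5, 12.1, 23.7]
tool_rot: [3.134, -0.694, 1.34]
wrist_force: [-3.9, -13.6, 10.1]
opening: 0.603
```

{"name": "play_rows", "arguments": {"steps": [{"dp":[0.0008,0,0.0006],"dr":[0,0,0],"gripper":0.2},{"dp":[0.0015,0,0.0013],"dr":[0,0,0],"gripper":0.2}]}}

```text
clock: 11.65
ee_pos: [576.9, 13.3, 23.6]
tool_rot: [3.134, -0.694, 1.34]
wrist_force: [-5.6, -16.6, 13.0]
opening: 0.602
```

```bash
python3 -c "from h import *;st()"
```

```text
t 11.65 bay [ 3.5 -2.1 23.6] F bay [-17.42, 1.61, 12.99] op 0.602
q [ 0.73  0.78 -0.59  1.91 -0.51  0.63  0.47] zdir [0.639, -0.007, -0.769] y.bx -0.0036
```

{"name": "play_rows", "arguments": {"steps": [{"dp":[0.0008,0,0.0006],"dr":[0,0,0],"gripper":0.2},{"dp":[0.0015,0,0.0013],"dr":[0,0,0],"gripper":0.2}]}}

```text
clock: 11.9
ee_pos: [577.3, 14.5, 23.6]
tool_rot: [3.134, -0.693, 1.339]
wrist_force: [-8.0, -19.5, 16.0]
opening: 0.599
```

{"name": "play_rows", "arguments": {"steps": [{"dp":[0.0008,0,0.0006],"dr":[0,0,0],"gripper":0.2},{"dp":[0.0015,0,0.0013],"dr":[0,0,0],"gripper":0.2}]}}

```text
clock: 12.15
ee_pos: [577.6, 15.7, 23.5]
tool_rot: [3.134, -0.692, 1.339]
wrist_force: [-9.9, -22.5, 19.6]
opening: 0.595
```

```bash
python3 v.py t10
```

```text
t 12.15 bay [ 6.1 -2.3 23.5] F bay [-24.16, 4.42, 19.62] op 0.595
q [ 0.73  0.78 -0.59  1.91 -0.51  0.63  0.47] zdir [0.638, -0.008, -0.77] y.bx -0.0045
```

{"name": "play_rows", "arguments": {"steps": [{"dp":[0.0004,0,0.0003],"dr":[0,0,0],"gripper":0.2},{"dp":[0.0004,0,0.0003],"dr":[0,0,0],"gripper":0.2},{"dp":[0.0004,0,0.0003],"dr":[0,0,0],"gripper":0.2},{"dp":[0.0004,0,0.0003],"dr":[0,0,0],"gripper":0.2}]}}

```text
clock: 12.7
ee_pos: [577.7, 15.7, 23.6]
tool_rot: [3.134, -0.692, 1.339]
wrist_force: [-9.7, -22.0, 19.5]
opening: 0.6
```

{"name": "play_rows", "arguments": {"steps": [{"dp":[-0.003,0,-0.0025],"dr":[0,0,0],"gripper":0.2},{"dp":[-0.006,0,-0.005],"dr":[0,0,0],"gripper":0.2},{"dp":[-0.01,0,-0.0084],"dr":[0,0,0],"gripper":0.2},{"dp":[-0.023,0,-0.0193],"dr":[0,0,0],"gripper":0.2},{"dp":[-0.046,0,-0.0386],"dr":[0,0,0],"gripper":0.2},{"dp":[-0.069,0,-0.058],"dr":[0,0,0],"gripper":0.2},{"dp":[-0.07,0,-0.06],"dr":[0,0,0],"gripper":0.2}]}}

```text
clock: 13.58
ee_pos: [555.0, -70.9, 23.8]
tool_rot: [3.139, -0.696, 1.338]
wrist_force: [0.2, -1.2, 0.8]
opening: 0.599
```

```bash
python3 v.py t11; python3 -c "
from h import *
cv2.imwrite('pics/s11.png',cams.camera('scene')[:,:,::-1])"
```

```text
t 13.57 bay [-83.4  -0.2  23.8] F bay [-1.17, -0.48, 0.76] op 0.599
q [ 0.85  0.79 -0.55  1.87 -0.45  0.76  0.54] zdir [0.641, -0.003, -0.767] y.bx -0.0023
```

View pics/t11z.png

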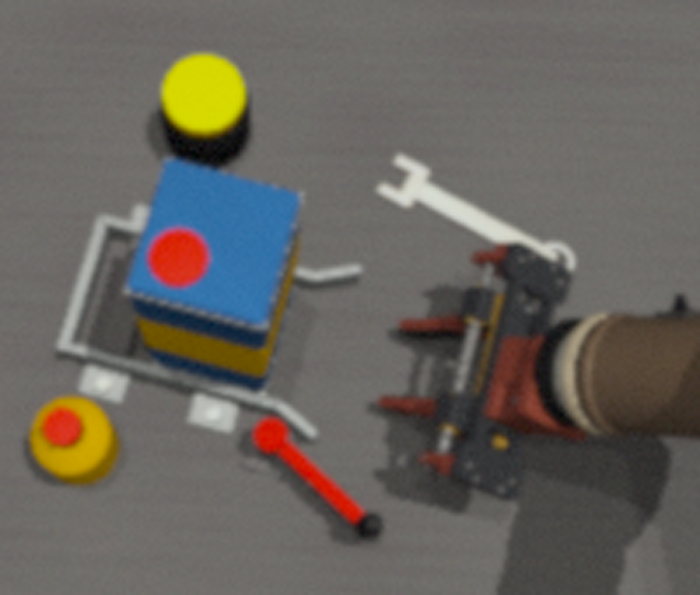

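View pics/s11.png

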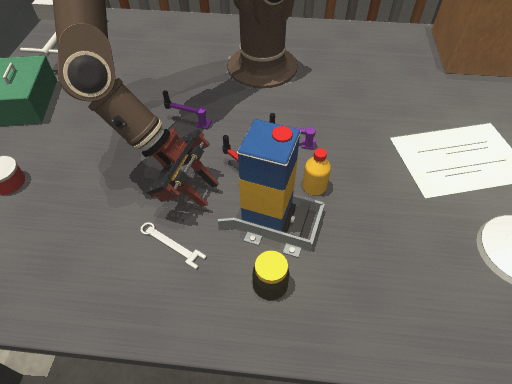

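```bash
python3 -c "
from h import *
go(b2w(-150,127,150),ori(40,1)); print('then down 80 and fwd in tool:',ori(40,1).T@(bx*65-Z*80), ori(40,1).T@by)"
```

```text
dp [ 0.0273 -0.1264 -0.1412] dr [0.07 0.01 0.15]
then down 80 and fwd in tool: [-1.63011997e+00  2.20421678e-15  1.03064750e+02] [ 3.35792546e-18 -1.00000000e+00  1.19229761e-17]
```

{"name": "play_rows", "arguments": {"steps": [{"dp":[0.0,0,-0.06],"dr":[0,0,0],"gripper":0.2},{"dp":[0.02,0,-0.12],"dr":[0,0,0],"gripper":0.2},{"dp":[0.027,-0.04,-0.141],"dr":[0,0,0.1],"gripper":0.2},{"dp":[0.027,-0.08,-0.141],"dr":[0,0,0.1],"gripper":0.2},{"dp":[0.0273,-0.11,-0.141],"dr":[0,0,0.1],"gripper":0.2},{"dp":[0.0273,-0.1264,-0.1412],"dr":[0,0,0.1],"gripper":0.2},{"dp":[0.0273,-0.1264,-0.1412],"dr":[0,0,0.1],"gripper":0.2}]}}

```text
clock: 14.55
ee_pos: [415.9, -105.8, 150.1]
tool_rot: [3.14, -0.698, 1.341]
wrist_force: [0.8, -1.1, -0.1]
opening: 0.598
```

```bash
python3 v.py t12
python3 - <<'E'
from h import *
cv2.imwrite('pics/s12.png',cams.camera('scene')[:,:,::-1])
s=cv2.imread('pics/s12.png')[80:300,130:350]
cv2.imwrite('pics/s12z.png',cv2.resize(s,None,fx=2.7,fy=2.7,interpolation=cv2.INTER_CUBIC))
go(b2w(-150,127,70),ori(40,1))
# tin pose from views
E
```

```text
t 14.55 bay [-149.4  127.2  150.1] F bay [-0.84, -1.02, -0.14] op 0.598
q [ 1.11  0.46 -0.58  2.04 -0.49  1.01  0.65] zdir [0.642, -0.001, -0.766] y.bx 0.0011
dp [-0.0518 -0.0015  0.0612] dr [0.09 0.03 0.15]
```

View pics/t12z.png

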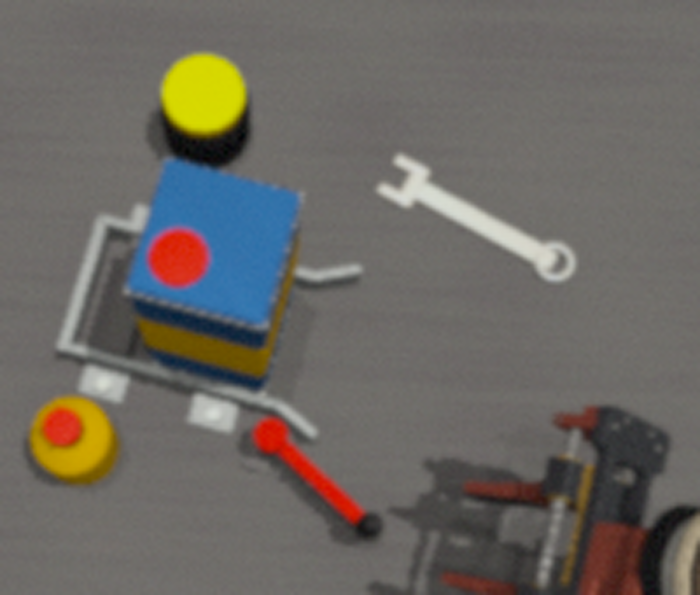

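View pics/s12z.png

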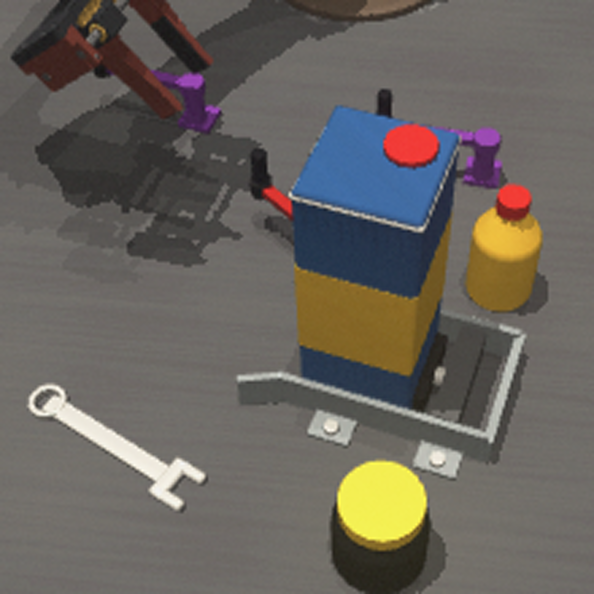

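{"name": "play_rows", "arguments": {"steps": [{"dp":[-0.026,0,0.03],"dr":[0,0,0.1],"gripper":0.2},{"dp":[-0.046,0,0.055],"dr":[0,0,0.1],"gripper":0.2},{"dp":[-0.052,0,0.0612],"dr":[0,0,0.1],"gripper":0.2},{"dp":[-0.052,0,0.0612],"dr":[0,0,0.1],"gripper":0.2}]}}

```text
clock: 15.15
ee_pos: [416.7, -106.6, 69.8]
tool_rot: [3.141, -0.699, 1.339]
wrist_force: [0.6, 1.2, -0.3]
opening: 0.605
```

Run:
```python
from h import *
st();go(b2w(-84,127,70),ori(40,1))
m=cams.camera_model('wrist');s=observe();R0=Ro.from_euler('xyz',s['tool_rot']).as_matrix();M=np.array(m['mount'])
im=cams.camera('wrist');cv2.imwrite('pics/w13.png',im[:,:,::-1])
f=K(m)
for X in [b2w(-88,127,93),b2w(-88,127,58)]:
    pt=R0.T@(X-s['ee_pos']);pc=np.linalg.inv(M)@np.r_[pt,1];print(m['cx']+f*pc[0]/pc[2],m['cy']+f*pc[1]/pc[2])
```

```text
t 15.15 bay [-149.9  126.2   69.8] F bay [1.3, -0.3, -0.32] op 0.605
q [ 1.08  0.61 -0.56  2.08 -0.47  0.84  0.71] zdir [0.643, -0.0, -0.766] y.bx -0.0003
dp [ 0.0506 -0.0008  0.0423] dr [ 0.02 -0.04 -0.  ]
257.5491017121185 127.57849994127884
257.865345589323 157.09789369852774
```

View pics/w13.png

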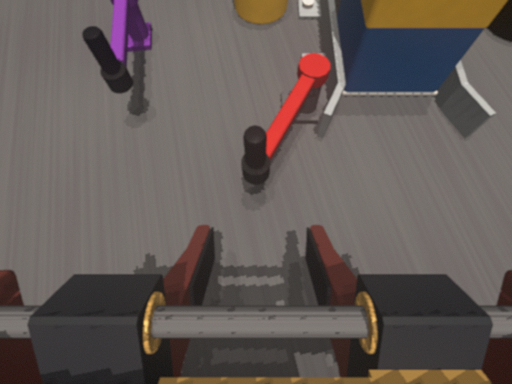

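The wrist view puts the red keeper's peg top at (255,130), where I predicted it, between the two fingertips. I'll advance and grip lightly.

{"name": "play_rows", "arguments": {"steps": [{"dp":[0.013,0,0.011],"dr":[0,0,0],"gripper":0.2},{"dp":[0.025,0,0.021],"dr":[0,0,0],"gripper":0.2},{"dp":[0.038,0,0.032],"dr":[0,0,0],"gripper":0.2},{"dp":[0.048,0,0.04],"dr":[0,0,0],"gripper":0.2},{"dp":[0.0506,-0.0008,0.0423],"dr":[0,0,0],"gripper":0.2},{"dp":[0.0506,-0.0008,0.0423],"dr":[0,0,0],"gripper":-0.3},{"dp":[0.0506,-0.0008,0.0423],"dr":[0,0,0],"gripper":-0.9},{"dp":[0.0506,-0.0008,0.0423],"dr":[0,0,0],"gripper":-0.9}], "grip_force": 10}}

```text
clock: 16.2
ee_pos: [430.6, -43.0, 69.7]
tool_rot: [3.141, -0.697, 1.338]
wrist_force: [0.1, -0.2, 0.9]
opening: 0.298
```

{"name": "play_rows", "arguments": {"steps": [{"dp":[0,0,0],"dr":[0,0,0],"gripper":-0.9},{"dp":[0,0,0],"dr":[0,0,0],"gripper":-0.9}]}}

```text
clock: 16.45
ee_pos: [430.0, -42.7, 69.6]
tool_rot: [-3.141, -0.698, 1.338]
wrist_force: [-3.8, -1.4, 1.0]
opening: 0.154
```

Run:
```python
from h import *
st();s=observe()
p0=w2b(s['ee_pos'])
cv2.imwrite('pics/w14.png',cams.camera('wrist')[:,:,::-1])
A=ori(40,1)
th0=-.49
for th in np.arange(-.34,1.25,.15):
    d=np.array([-100*np.cos(th)+100*np.cos(th0),-100*np.sin(th)+100*np.sin(th0),0])
    w=bx*d[0]+by*d[1]
    print(round(th,2),(A.T@w).round(1))
```

```text
t 16.45 bay [-84.7 128.   69.6] F bay [-2.21, 3.4, 0.97] op 0.154
q [ 1.    0.59 -0.62  2.14 -0.54  0.74  0.66] zdir [0.642, -0.0, -0.766] y.bx -0.0006
-0.34 [-4.6 13.7 -3.9]
-0.19 [-7.6 28.2 -6.4]
-0.04 [-9.  43.1 -7.5]
0.11 [-8.6 58.  -7.2]
0.26 [-6.4 72.8 -5.4]
0.41 [-2.7 86.9 -2.2]
0.56 [  2.7 100.2   2.3]
0.71 [  9.5 112.2   8. ]
0.86 [ 17.6 122.8  14.8]
1.01 [ 26.8 131.7  22.5]
1.16 [ 37.  138.7  31. ]
```

View pics/w14.png

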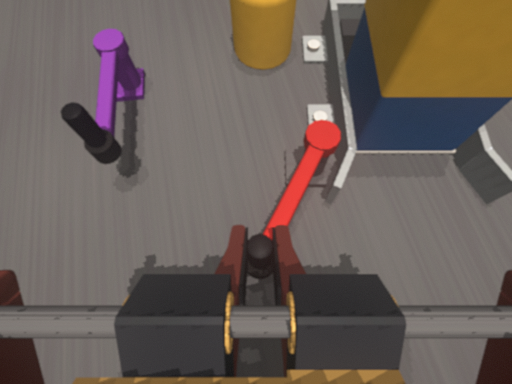

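{"name": "play_rows", "arguments": {"steps": [{"dp":[-0.0046,0.0137,-0.0039],"dr":[0,0,0],"gripper":-0.9},{"dp":[-0.0076,0.0282,-0.0064],"dr":[0,0,0],"gripper":-0.9},{"dp":[-0.009,0.0431,-0.0075],"dr":[0,0,0],"gripper":-0.9},{"dp":[-0.0086,0.058,-0.0072],"dr":[0,0,0],"gripper":-0.9},{"dp":[-0.0064,0.0728,-0.0054],"dr":[0,0,0],"gripper":-0.9},{"dp":[-0.0027,0.0869,-0.0022],"dr":[0,0,0],"gripper":-0.9},{"dp":[0.0027,0.1002,0.0023],"dr":[0,0,0],"gripper":-0.9},{"dp":[0.0027,0.1002,0.0023],"dr":[0,0,0],"gripper":-0.9}]}}

```text
clock: 17.5
ee_pos: [530.7, -61.5, 70.0]
tool_rot: [3.138, -0.698, 1.341]
wrist_force: [2.2, -0.0, -2.8]
opening: 0.154
```

Run:
```python
from h import *
st()
cv2.imwrite('pics/w15.png',cams.camera('wrist')[:,:,::-1])
A=ori(40,1)
th0=.56
for th in np.arange(.71,1.7,.1):
    d=np.array([-100*np.cos(th)+100*np.cos(th0),-100*np.sin(th)+100*np.sin(th0),0])
    print(round(th,2),(A.T@(bx*d[0]+by*d[1])).round(1))
```

```text
t 17.5 bay [-79.8  25.6  70. ] F bay [0.49, -2.13, -2.76] op 0.154
q [ 0.87  0.68 -0.56  1.92 -0.49  0.81  0.54] zdir [0.643, -0.002, -0.766] y.bx -0.0004
0.71 [ 6.8 12.1  5.7]
0.81 [12.1 19.3 10.1]
0.91 [17.9 25.8 15. ]
1.01 [24.2 31.6 20.3]
1.11 [30.8 36.5 25.9]
1.21 [37.9 40.4 31.8]
1.31 [45.2 43.5 37.9]
1.41 [52.6 45.6 44.2]
1.51 [60.2 46.7 50.6]
1.61 [67.9 46.8 57. ]
```

View pics/w15.png

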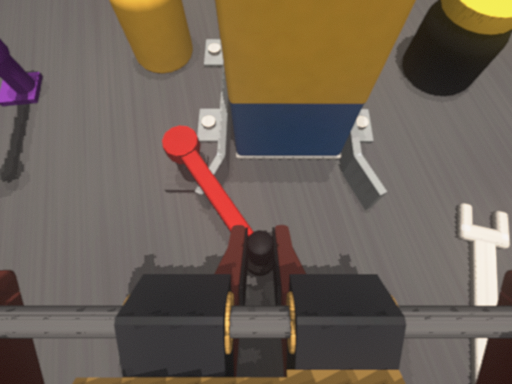

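{"name": "play_rows", "arguments": {"steps": [{"dp":[0.0068,0.0121,0.0057],"dr":[0,0,0],"gripper":-0.9},{"dp":[0.0121,0.0193,0.0101],"dr":[0,0,0],"gripper":-0.9},{"dp":[0.0179,0.0258,0.015],"dr":[0,0,0],"gripper":-0.9},{"dp":[0.0242,0.0316,0.0203],"dr":[0,0,0],"gripper":-0.9},{"dp":[0.0308,0.0365,0.0259],"dr":[0,0,0],"gripper":-0.9},{"dp":[0.0379,0.0404,0.0318],"dr":[0,0,0],"gripper":-0.9},{"dp":[0.0379,0.0404,0.0318],"dr":[0,0,0],"gripper":-0.9}]}}

```text
clock: 18.42
ee_pos: [579.9, -21.8, 70.0]
tool_rot: [3.141, -0.699, 1.34]
wrist_force: [-1.1, 3.4, -0.1]
opening: 0.158
```

{"name": "play_rows", "arguments": {"steps": [{"dp":[0,0,0],"dr":[0,0,0],"gripper":-0.5},{"dp":[0,0,0],"dr":[0,0,0],"gripper":-0.3},{"dp":[0,0,0],"dr":[0,0,0],"gripper":-0.3},{"dp":[0,0,0],"dr":[0,0,0],"gripper":-0.3}]}}

```text
clock: 18.92
ee_pos: [579.7, -23.8, 69.9]
tool_rot: [3.14, -0.697, 1.338]
wrist_force: [0.2, -1.1, 0.2]
opening: 0.351
```

Run:
```python
from h import *
st()
cv2.imwrite('pics/w16.png',cams.camera('wrist')[:,:,::-1])
```

```text
t 18.93 bay [-31.9 -13.4  69.9] F bay [-1.05, -0.41, 0.18] op 0.351
q [ 0.77  0.71 -0.56  1.86 -0.5   0.78  0.46] zdir [0.642, -0.002, -0.766] y.bx -0.0014
```

View pics/w16.png

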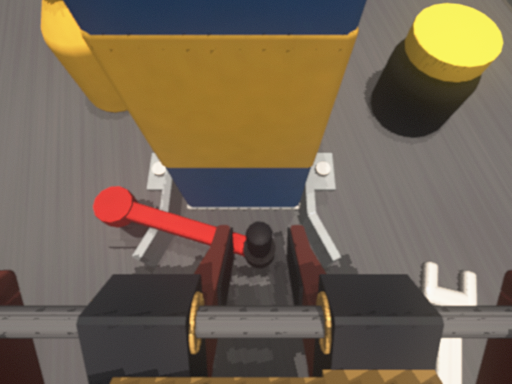

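{"name": "play_rows", "arguments": {"steps": [{"dp":[-0.015,0,-0.0126],"dr":[0,0,0],"gripper":-0.3},{"dp":[-0.0306,0,-0.0257],"dr":[0,0,0],"gripper":-0.3},{"dp":[-0.0306,0.002,-0.0257],"dr":[0,0,0],"gripper":-1},{"dp":[-0.0306,0.0035,-0.0257],"dr":[0,0,0],"gripper":-1},{"dp":[-0.0306,0.0035,-0.0257],"dr":[0,0,0],"gripper":-1},{"dp":[-0.0306,0.0035,-0.0257],"dr":[0,0,0],"gripper":-1}]}}

```text
clock: 19.73
ee_pos: [573.7, -62.3, 70.0]
tool_rot: [3.141, -0.698, 1.34]
wrist_force: [-0.0, 0.5, -0.6]
opening: 0.004
```

Run:
```python
from h import *
st()
cv2.imwrite('pics/w17.png',cams.camera('wrist')[:,:,::-1])
```

```text
t 19.73 bay [-70.7 -16.4  70. ] F bay [0.47, 0.11, -0.56] op 0.004
q [ 0.81  0.72 -0.54  1.82 -0.47  0.83  0.49] zdir [0.643, -0.0, -0.766] y.bx 0.0004
```

View pics/w17.png

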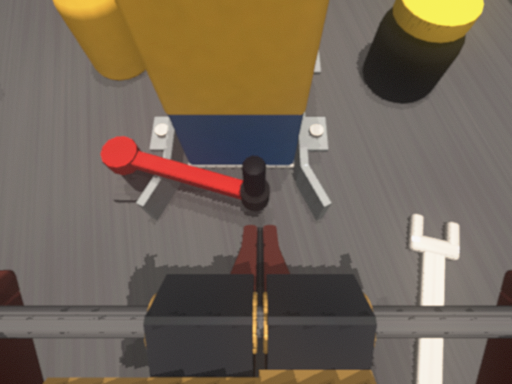

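{"name": "play_rows", "arguments": {"steps": [{"dp":[0.0077,0,0.0064],"dr":[0,0,0],"gripper":-1},{"dp":[0.0153,0,0.0129],"dr":[0,0,0],"gripper":-1},{"dp":[0.0192,0.0005,0.0161],"dr":[0,0,0],"gripper":-1},{"dp":[0.023,0.001,0.0193],"dr":[0,0,0],"gripper":-1},{"dp":[0.0268,0.0015,0.0225],"dr":[0,0,0],"gripper":-1},{"dp":[0.0306,0.002,0.0257],"dr":[0,0,0],"gripper":-1}]}}

```text
clock: 20.52
ee_pos: [585.3, -25.0, 69.8]
tool_rot: [3.14, -0.697, 1.338]
wrist_force: [0.7, -2.6, 0.4]
opening: 0.006
```

Run:
```python
from h import *
st()
cv2.imwrite('pics/w18.png',cams.camera('wrist')[:,:,::-1])
```

```text
t 20.52 bay [-31.8 -19.1  69.8] F bay [-2.4, -1.28, 0.43] op 0.006
q [ 0.76  0.72 -0.56  1.84 -0.49  0.78  0.45] zdir [0.642, -0.002, -0.767] y.bx -0.0017
```

View pics/w18.png

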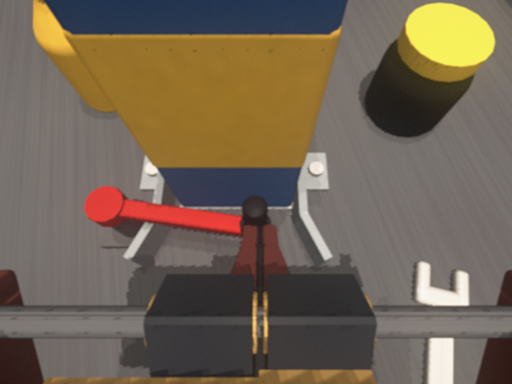

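{"name": "play_rows", "arguments": {"steps": [{"dp":[0.0031,0,0.0026],"dr":[0,0,0],"gripper":-1},{"dp":[0.0061,0,0.0051],"dr":[0,0,0],"gripper":-1},{"dp":[0.0092,0,0.0077],"dr":[0,0,0],"gripper":-1}]}}

```text
clock: 20.95
ee_pos: [587.7, -12.8, 69.8]
tool_rot: [3.141, -0.698, 1.338]
wrist_force: [0.7, -2.2, 0.4]
opening: 0.001
```

{"name": "play_rows", "arguments": {"steps": [{"dp":[0.0008,0,0.0006],"dr":[0,0,0],"gripper":-1},{"dp":[0.0015,0,0.0013],"dr":[0,0,0],"gripper":-1}]}}

```text
clock: 21.2
ee_pos: [588.0, -10.9, 69.8]
tool_rot: [3.141, -0.698, 1.338]
wrist_force: [0.9, -1.6, 0.3]
opening: 0.008
```

{"name": "play_rows", "arguments": {"steps": [{"dp":[0.0008,0,0.0006],"dr":[0,0,0],"gripper":-1},{"dp":[0.0015,0,0.0013],"dr":[0,0,0],"gripper":-1}]}}

```text
clock: 21.45
ee_pos: [588.6, -9.1, 69.8]
tool_rot: [3.141, -0.698, 1.338]
wrist_force: [-0.0, -2.5, 1.6]
opening: 0.005
```

Run:
```python
from h import *
st()
cv2.imwrite('pics/w19.png',cams.camera('wrist')[:,:,::-1])
```

```text
t 21.45 bay [-15.5 -18.6  69.8] F bay [-2.48, -0.56, 1.56] op 0.005
q [ 0.74  0.71 -0.56  1.85 -0.5   0.76  0.44] zdir [0.642, -0.001, -0.766] y.bx -0.0007
```

View pics/w19.png

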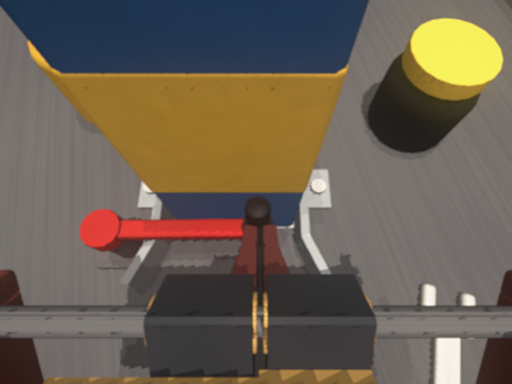

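{"name": "play_rows", "arguments": {"steps": [{"dp":[0.0008,0,0.0006],"dr":[0,0,0],"gripper":-1},{"dp":[0.0008,0,0.0006],"dr":[0,0,0],"gripper":-1}]}}

```text
clock: 21.75
ee_pos: [588.8, -8.0, 69.8]
tool_rot: [3.141, -0.698, 1.339]
wrist_force: [0.1, -2.1, 0.6]
opening: 0.008
```

{"name": "play_rows", "arguments": {"steps": [{"dp":[0.0008,0,0.0006],"dr":[0,0,0],"gripper":-1},{"dp":[0.0008,0,0.0006],"dr":[0,0,0],"gripper":-1}]}}

```text
clock: 22.0
ee_pos: [589.1, -7.1, 69.9]
tool_rot: [3.141, -0.698, 1.339]
wrist_force: [0.2, -3.1, 0.7]
opening: 0.006
```

{"name": "play_rows", "arguments": {"steps": [{"dp":[0.0008,0,0.0006],"dr":[0,0,0],"gripper":-1},{"dp":[0.0008,0,0.0006],"dr":[0,0,0],"gripper":-1}]}}

```text
clock: 22.25
ee_pos: [589.3, -6.1, 69.9]
tool_rot: [3.141, -0.698, 1.339]
wrist_force: [0.1, -2.5, -0.3]
opening: 0.007
```

{"name": "play_rows", "arguments": {"steps": [{"dp":[0.0008,0,0.0006],"dr":[0,0,0],"gripper":-1},{"dp":[0.0008,0,0.0006],"dr":[0,0,0],"gripper":-1}]}}

```text
clock: 22.5
ee_pos: [589.5, -5.2, 70.0]
tool_rot: [3.141, -0.698, 1.339]
wrist_force: [0.6, -2.2, 0.1]
opening: 0.006
```

{"name": "play_rows", "arguments": {"steps": [{"dp":[0.0008,0,0.0006],"dr":[0,0,0],"gripper":-1},{"dp":[0.0008,0,0.0006],"dr":[0,0,0],"gripper":-1}]}}

```text
clock: 22.75
ee_pos: [589.7, -4.8, 69.9]
tool_rot: [3.141, -0.697, 1.338]
wrist_force: [0.1, -4.7, -0.0]
opening: 0.008
```

{"name": "play_rows", "arguments": {"steps": [{"dp":[0.0008,0,0.0006],"dr":[0,0,0],"gripper":-1},{"dp":[0.0008,0,0.0006],"dr":[0,0,0],"gripper":-1}]}}

```text
clock: 23.0
ee_pos: [589.9, -4.6, 69.8]
tool_rot: [3.14, -0.696, 1.338]
wrist_force: [-1.4, -7.1, 1.2]
opening: 0.003
```

```bash
python3 v.py t20;python3 - <<'E'
from h import *
cv2.imwrite('pics/w20.png',cams.camera('wrist')[:,:,::-1])
E
```

```text
t 23.0 bay [-10.8 -18.9  69.8] F bay [-7.18, -0.3, 1.25] op 0.003
q [ 0.73  0.71 -0.57  1.85 -0.5   0.76  0.43] zdir [0.641, -0.002, -0.767] y.bx -0.0018
```

View pics/t20z.png

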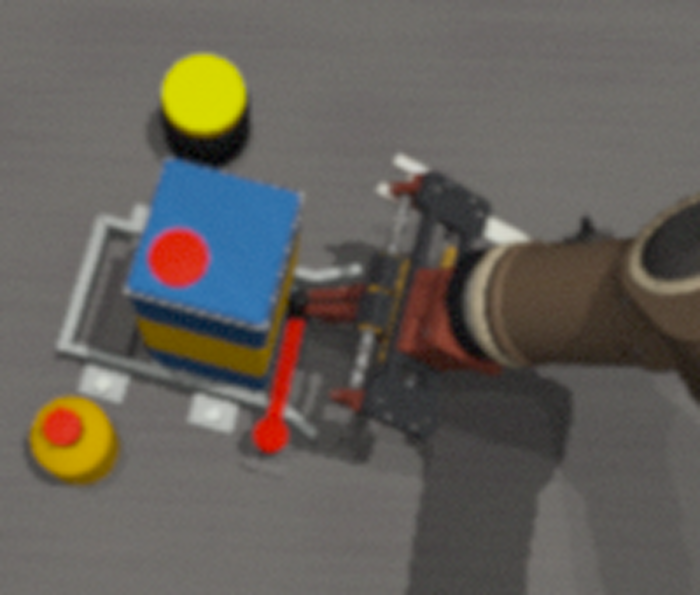

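View pics/w20.png

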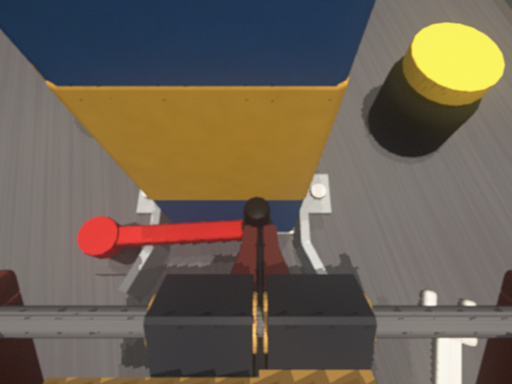

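Force jumped from 2.4 N to 7.2 N with no further travel, so the roller is on the tin. Now I retreat straight back.

{"name": "play_rows", "arguments": {"steps": [{"dp":[-0.003,0,-0.0026],"dr":[0,0,0],"gripper":-1},{"dp":[-0.008,0,-0.0067],"dr":[0,0,0],"gripper":-1},{"dp":[-0.023,0,-0.0193],"dr":[0,0,0],"gripper":-1},{"dp":[-0.046,0,-0.0386],"dr":[0,0,0],"gripper":-1},{"dp":[-0.069,0,-0.058],"dr":[0,0,0],"gripper":-1},{"dp":[-0.092,0,-0.077],"dr":[0,0,0],"gripper":-1},{"dp":[-0.09,0,-0.12],"dr":[0,0,0],"gripper":-1},{"dp":[-0.09,0,-0.12],"dr":[0,0,0],"gripper":-1}]}}

```text
clock: 24.1
ee_pos: [556.8, -149.7, 105.7]
tool_rot: [3.137, -0.695, 1.336]
wrist_force: [0.5, -0.6, -0.4]
opening: 0.004
```

```bash
python3 v.py t21;python3 - <<'E'
from h import *
cv2.imwrite('pics/w21.png',cams.camera('wrist')[:,:,::-1])
s=cams.camera('scene')[:,:,::-1][80:300,130:350]
cv2.imwrite('pics/s21z.png',cv2.resize(s,None,fx=2.7,fy=2.7,interpolation=cv2.INTER_CUBIC))
E
```

```text
t 24.1 bay [-159.7  -20.1  105.7] F bay [-0.51, -0.62, -0.4] op 0.004
q [ 0.91  0.69 -0.5   1.73 -0.43  1.01  0.52] zdir [0.64, -0.006, -0.768] y.bx -0.0054
```

View pics/t21z.png

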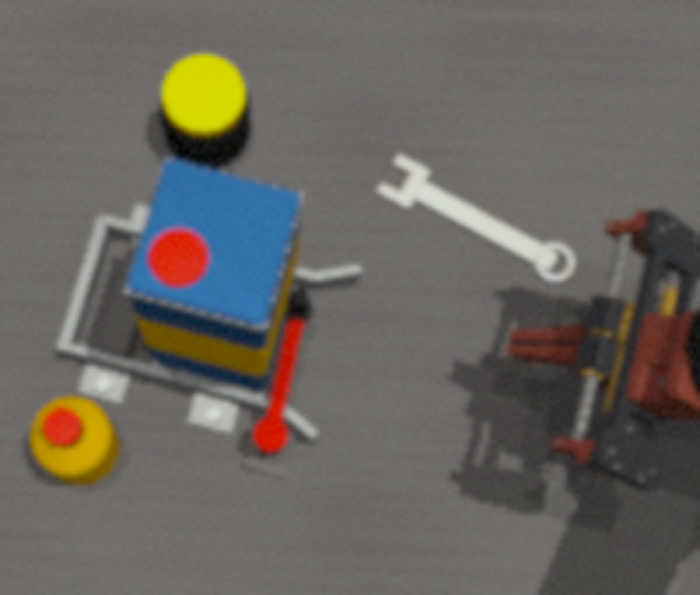

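View pics/w21.png

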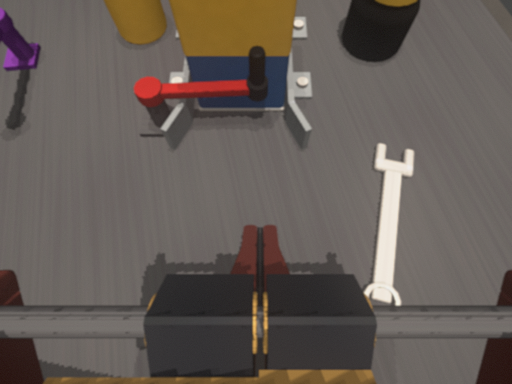

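View pics/s21z.png

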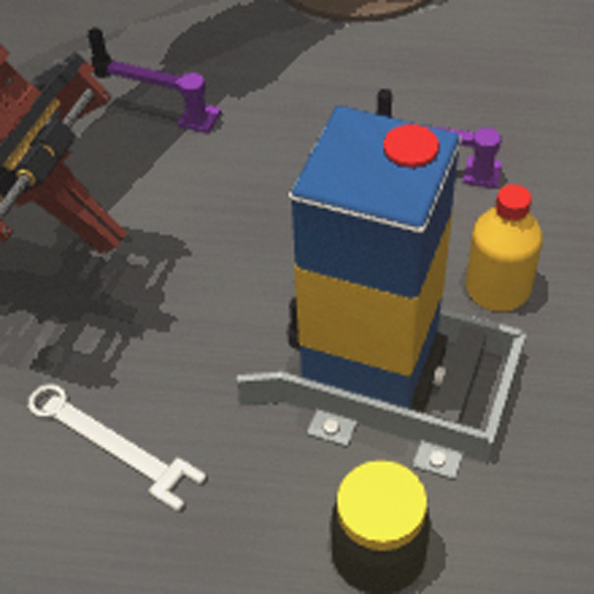

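```bash
python3 -c "
from h import *
from station import manip
st();print(manip.close_job())"
```

```text
t 24.25 bay [-155.3  -18.   103.8] F bay [-0.76, -0.39, 0.53] op 0.005
q [ 0.91  0.7  -0.5   1.74 -0.43  1.    0.52] zdir [0.643, -0.0, -0.766] y.bx -0.0002
the job is handed in; nothing more can be done
None
```

The job is handed in at 24 s of the 72 s allowed. The tin is home on the bumper with the keeper closed against it. I got no verdict back, so this rests on my own checks.

- **Tin:** I pushed it about 30 mm above the bench with both fingertips, tool tilted 40°. I pressed on about 5 mm after the bumper was felt and held it there for about half a second.
- **Bumper force:** I put this at about 7 N from the spring rate and the travel. It is not a direct reading. The wrist read up to 24 N along the push, because the tilted fingers also bore down on the tin and added floor friction.
- **Keeper:** I gripped its peg and swung it to about 1.2 rad. I then pushed it from behind with shut fingers until the force rose from about 2.4 N to 7 N with no more travel, which was the roller meeting the tin at about 1.6 rad.
- **Last checks:**
  - **Images:** in the last pictures the tin stands upright on the bumper with the roller against its rear face. The jar, oil bottle and spanner look unmoved.
  - **Rear face:** its position worked out from the keeper contact (about 13.9 mm into the bay) agrees with that from the finger push (13.8 mm). So it hardly sprang back and its centre is about 60 mm in.
  - **Robot:** it is well clear of everything, with wrist force at noise level.
- **Disagreement:** the top and scene cameras differed by 3 to 6 mm on the bay and keeper. I averaged them for the bay and keeper tip, and let the flares and force readings take up the rest.

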